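# Stack the component tray on the bench

## Robot

A 7-joint arm with a two-finger parallel gripper is mounted at the origin on the work surface. World frame = base frame: x ahead of the robot, y to its left, z up, the work surface at z = 0. Lengths are in m, angles in rad, forces in N, time in s.
With the tool pointing down it reaches from about 0.4 to 0.85 m from the base axis. Payload 6.9 kg.
Tool frame: the origin (TCP) lies midway between the tips of the shut fingers; the grasp point (between the pads) lies behind it (ctrl.pinch_z is the z of the grasp point in the tool frame, in m); z points along the fingers, y is the direction in which the jaws open and shut (so a half turn about z gives the same grasp; the last joint's range is limited). The gripper opens to 85 mm and grips with 20 to 120 N. Pads are 22 mm wide; open, the fingers measure 114 mm over their backs; the gripper's body (76 mm by 85 mm) begins 54 mm behind the grasp point. The pads swing forward as they close: fully open they stand 13 mm farther back than shut.
Start: joints at [-1.202, 0.507, -0.238, 1.5, 0.126, 1.149, -0.155], TCP at [0.163, 0.603, 0.231] pointing down, gripper open.
Joint ranges: [-3.08, 3.08], [-0.24, 2.05], [-1.43, 1.35], [0, 2.5], [-1.52, 4.66], [0.17, 1.96], [-2.89, 2.89]. Speed limits (rad/s): [2.39, 2.39, 3.14, 3.14, 3.14, 3.14, 3.14].

## Interface

Orientations are given as a unit quaternion [w, x, y, z].
In Python, from station import ctrl, get_state, vision, ticket, models gives the robot as it stands. Calls block until the motion is done:
- ctrl.movep(position, orientation): joint-space move of the TCP to a pose.
- ctrl.movel(position, frame=None, max_speed=0.15): straight line of the TCP; frame=None keeps the orientation; max_speed is the mean speed in m/s.
- ctrl.set_joints(angles): joint-space move.
- ctrl.ungrasp() and ctrl.close_gripper(force=None): open the fingers fully, or close them until they stop; force is the grip in N (None keeps the last).
- ctrl.pause(seconds).
- ctrl.ik(position, orientation): joint angles nearest the present ones, or None.
- get_state(): the state.
- vision.grab_frame(name): name is "scene" or "top" or "wrist"; returns (picture, depth): 420x560x3 uint8, blue, green, red; 420x560 float32, m along the optical axis (not along the pixel's ray), 0 where there is no reading.
- vision.camera_info(name): a dict with "mtx" (3x3 intrinsics, pixels), "dist_coeffs" ([k1, k2, p1, p2, k3] as OpenCV has them; the pictures are not rectified), "R" (3x3) and "t" (3): a world point X has camera coordinates R X + t; the wrist camera has in their place "hand_eye" (4x4, takes a point from camera to tool coordinates, whose origin is the TCP and whose axes are the flange's). Camera axes: x right, y down, z forward; pixel columns grow to the right and rows downward; lengths in m; the calibration is good to about 2 mm. A picture is of the moment at which its call begins: read the wrist's pose just before it. camera_info takes no time and is no camera call.
A pose or a line that the arm cannot do raises ctrl.Unreachable and nothing moves.
- ticket.close_job(): hands the job in, once; it reports no verdict.
Trained networks look in the newest picture that a camera, given by its name, has taken for a name from the list of things; names that differ only in an ending like _2 or _b are one class to them, and where a whole thing is asked for, a point or a joint stands for the part that bears it (a point fixed in the world has none). Each returns a list of dicts, best first, with "p" (0 to 1); they miss things now and then, are a little off and sometimes report something else, mostly with a low value. They report only what shows in the picture. A call takes as long as a camera call.
- models.recognise(camera, target): "point" ([column, row] in pixels, amid what is visible of it).
- models.masks_of(camera, target): "mask" (420x560 bool, what is visible of it) and "point" ([column, row] in pixels, amid what is visible of it).
The state is a dict: "time": time; "qpos": joint angles; "qd": joint speeds; "tau": joint torques, N m; "tcp_pos": TCP position; "eef_rot": TCP orientation; "contact_force": force on the tool from outside, world axes, zero at the start; "wrist_torque": the same for the moment, N m; "width": finger opening in m.
Only numpy, scipy, OpenCV 4.12 (cv2) and the standard library are available. Lean on these libraries where they do the work, as an engineer would, in place of code of your own. Each camera call takes 0.05 s, during which the arm holds its last target.

## Task

Pick up the loose component tray by its grip bar and stack it on the lower tray that stands on the metal base plate, so that all four lugs sit fully home in its corner sockets and the tray stands level; let go of it there. The lower tray has some play on its plate, so feel for it: gently push the lugs up against its two raised lips and let them drop in. Do not force, drop or tip the tray, and leave the other things on the bench alone.

Things in the scene. Friction and masses are not known exactly. Their poses are not given: they have to be found in the camera images.
- tray: The loose tray: open grey plastic tray of small parts, 200 (x) x 140 (y) mm, walls up to z = 58 mm, 0.45 to 0.8 kg. Stands on four round lugs, 14 mm diameter, 18 mm long, foot chamfered 1 mm, centred at x = +-82, y = +-52 mm. Origin: tray's centre, in the plane of the lug tips; z up. It may be stacked either way round (half turn).
- grip (a point): Centre of the loose tray's grip bar, 110 mm above its lug tips. The bar runs along the tray's x: 140 mm long, 14 mm wide (y), 18 mm high, on two 12 mm posts at x = +-62 mm; between them it is free underneath.
- base: Aluminium plate 250 (x) x 190 (y) x 4 mm, screwed to the bench; origin: centre of its underside, z up. On it, square to it, stands the grey lower tray, 200 (x) x 140 (y) mm, NOT measured: its centre is up to 8 mm off the plate's in x and in y, new each time. Heavy: shifts only above about 45 N. More than 25 N between the loose tray and this stack is too rough.
- sockets (a point): Fixed to the plate, over its centre, 54 mm up, the height of the socket floors, where lug tips rest when home. Each corner of the lower tray has a 44 x 44 mm block, top at 64 mm, with a socket 17 x 17 mm, 10 mm deep, centred x = +-82, y = +-52 mm from the lower tray's own centre (up to 8 mm off this point in x and y).
- lips (a point): Fixed to the plate: where the lips' inner faces would meet if the lower tray were central (+90, +60 mm), at lip-top height 70 mm. The lips stand 6 mm over the blocks along the lower tray's whole +x and +y edges (none at -x, -y). Lugs touching a lip are 1 mm past socket centre, 0.5 mm short of the socket wall. Home, the loose tray's underside clears the lips by 2 mm.
- meter: Bystander: black hand-held meter lying flat, 130 x 70 x 30 mm (along its x, y, z). Origin: centre of its underside.
- spool: Bystander: metal spool standing upright, 50 mm diameter, 40 mm high. Origin: centre of its underside.
- driver: Bystander: screwdriver lying on the bench, 160 mm long along its x. Origin: underside of its middle.

How it is judged:
On the way:
1. the tray is lifted clear of the bench (lug tips more than 50 mm up) (height (world z) of tray above 0.05 m), for 0.2 s.
At the end, for the whole second after the job is handed in: The tray rests on the lower tray, released and still, all four lugs home: lug tips 51 to 57.5 mm above the base plate's underside (home is 54), centre within 18 mm of the plate's, x axes parallel within 0.05 rad (either way round), level within 0.025 rad (z of tray in the frame of base between 0.051 and 0.0575 m and horizontal distance between tray and base below 0.018 m and angle between the x axis of tray and the x axis of base, either way round below 0.05 rad and angle between tray's own z axis and vertical below 0.025 rad and linear speed of tray below 0.01 m/s and angular speed of tray below 0.05 rad/s); the robot touches nothing.
It fails at once if more than 25 N between the tray and the lower tray or its plate (contact force between tray and base above 25 N).
It fails at once if the tray is tipped more than 0.3 rad (angle between tray's own z axis and vertical above 0.3 rad).
It fails at once if the meter is moved more than 20 mm (distance of meter from where it was at the start of the episode above 0.02 m).
It fails at once if the spool is moved more than 20 mm (distance of spool from where it was at the start of the episode above 0.02 m).
It fails at once if the screwdriver is moved more than 20 mm (distance of driver from where it was at the start of the episode above 0.02 m).
It also fails if it takes over 53 s, if anything falls off the work surface, if the arm or the gripper's body presses on something with over 40 N, if the wrist force passes 120 N, or if a joint passes its speed limit or range.

## Working session

There is one attempt and no reset: what is moved stays moved. The work goes in short steps, each a Python script; the robot and the scene stay as the last script left them, time stands still between calls to the robot, and variables do not carry over. Pictures are saved under pics/ and viewed, and the job is handed in when it is done.

```bash
ls; mkdir -p pics; cat > h.py <<'E'
import numpy as np, cv2
from station import ctrl, get_state, vision, ticket, models
E
python3 - <<'E'
from h import *
s=get_state();print({k:np.round(v,3) for k,v in s.items()}, ctrl.pinch_z)
for n in ("scene","top","wrist"):
    im,d=vision.grab_frame(n);cv2.imwrite(f"pics/{n}0.png",im);np.save(f"pics/{n}0d.npy",d)
    i=vision.camera_info(n);print(n,{k:np.round(v,4).tolist() for k,v in i.items()})
    for t in ("tray","base","meter","spool","driver"):
        print(t,[(np.round(r["point"]).tolist(),round(r["p"],2),int(r["mask"].sum())) for r in models.masks_of(n,t)][:3])
E
```

```text
pics
{'time': np.float64(0.0), 'qpos': array([-1.202,  0.508, -0.238,  1.501,  0.126,  1.149, -0.155]), 'qd': array([-0.001, -0.   ,  0.002, -0.001, -0.   ,  0.001,  0.001]), 'tau': array([-0.0000e+00, -6.2060e+01, -2.1870e+00, -2.4964e+01,  1.3000e-02,
        1.2000e-02,  0.0000e+00]), 'tcp_pos': array([0.163, 0.603, 0.23 ]), 'eef_rot': array([-0.   ,  0.131,  0.991, -0.001]), 'contact_force': array([-0.451,  0.113, -0.172]), 'wrist_torque': array([0.031, 0.057, 0.006]), 'width': np.float64(0.085)} -0.0187
scene {'mtx': [[381.2262, 0.0, 279.8617], [0.0, 381.2262, 206.3448], [0.0, 0.0, 1.0]], 'dist_coeffs': [-0.0585, 0.0, 0.0, 0.0, 0.0], 'R': [[-0.3992, 0.9168, 0.0105], [0.5899, 0.2656, -0.7626], [-0.7019, -0.2982, -0.6468]], 't': [0.2249, -0.304, 1.1918]}
tray [([181.0, 172.0], 0.62, 4750)]
base [([392.0, 243.0], 0.78, 9806), ([267.0, 243.0], 0.29, 725)]
meter [([295.0, 193.0], 0.76, 1542)]
spool [([177.0, 307.0], 0.43, 896)]
driver [([172.0, 309.0], 0.6, 981)]
top {'mtx': [[487.4354, 0.0, 279.5401], [0.0, 487.4354, 207.2316], [0.0, 0.0, 1.0]], 'dist_coeffs': [-0.0713, 0.0, 0.0, 0.0, 0.0], 'R': [[-0.0017, -0.9999, -0.0159], [-0.9839, 0.0045, -0.1785], [0.1785, 0.0153, -0.9838]], 't': [0.0309, 0.6506, 0.8171]}
tray [([437.0, 271.0], 0.71, 9379)]
base [([178.0, 277.0], 0.84, 13353)]
meter [([299.0, 310.0], 0.64, 2894)]
spool [([289.0, 207.0], 0.56, 613)]
driver [([329.0, 118.0], 0.86, 686)]
wrist {'mtx': [[371.5598, 0.0, 272.1064], [0.0, 371.5598, 206.4037], [0.0, 0.0, 1.0]], 'dist_coeffs': [0.0342, 0.0, 0.0, 0.0, 0.0], 'hand_eye': [[-0.0004, -0.9492, -0.3148, 0.08], [1.0, -0.0001, -0.0009, 0.0008], [0.0009, -0.3148, 0.9492, -0.1424], [0.0, 0.0, 0.0, 1.0]]}
tray []
base []
meter []
spool []
driver []
```

View pics/top0.png

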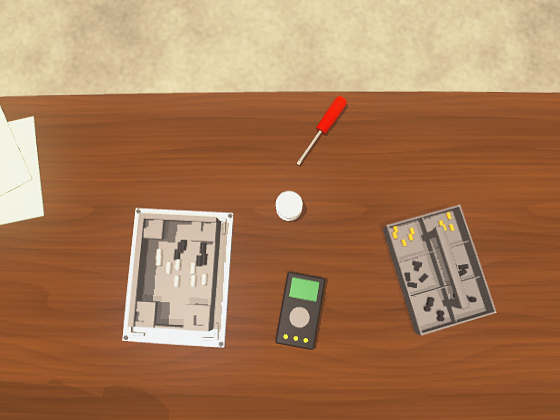

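View pics/scene0.png

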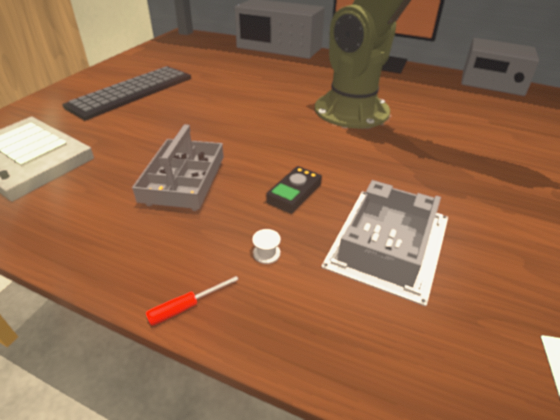

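View pics/wrist0.png

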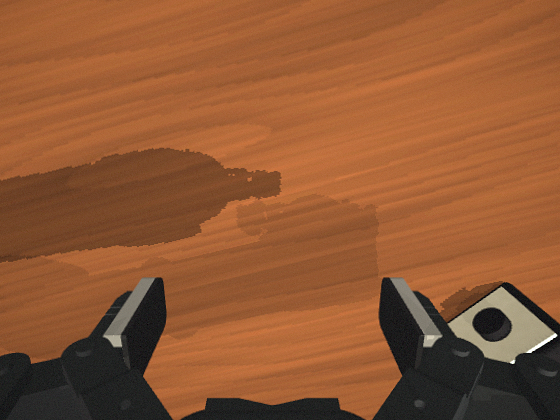

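```bash
cat >> h.py <<'E'
def cloud(im_d, info, R=None,t=None):
    h,w=im_d.shape
    u,v=np.meshgrid(np.arange(w),np.arange(h))
    p=cv2.undistortPoints(np.stack([u,v],-1).reshape(-1,1,2).astype(float),info["mtx"],np.array(info["dist_coeffs"])).reshape(h,w,2)
    c=np.dstack([p*im_d[...,None],im_d])
    R=np.array(info["R"]);t=np.array(info["t"])
    X=(c-t)@R
    X[im_d<=0]=np.nan
    return X
def rectf(xy):
    r=cv2.minAreaRect((np.asarray(xy)*1000).astype(np.float32)); return r
E
python3 - <<'E'
from h import *
for n in ("top","scene"):
    im,_=vision.grab_frame(n); d=np.load(f"pics/{n}0d.npy");info=vision.camera_info(n);X=cloud(d,info)
    np.save(f"pics/{n}X.npy",X)
    for t in ("tray","base","meter","spool","driver"):
        rr=models.masks_of(n,t)
        if not rr: print(n,t,None);continue
        m=rr[0]["mask"]; np.save(f"pics/{n}_{t}_m.npy",m)
        P=X[m];P=P[np.isfinite(P[:,2])]
        print(n,t,np.round(np.median(P,0),3),"z pct",np.round(np.percentile(P[:,2],[2,25,50,75,98]),3),rectf(P[:,:2]))
    # table
    print("z table",np.nanmedian(X[...,2]))
    z=X[...,2]; v=np.clip(z/0.14,0,1); cm=cv2.applyColorMap((np.nan_to_num(v)*255).astype(np.uint8),cv2.COLORMAP_JET)
    if n=="top":
        a=cv2.resize(cm[195:360,110:245],None,fx=3,fy=3,interpolation=0);b=cv2.resize(cm[195:360,375:505],None,fx=3,fy=3,interpolation=0)
        cv2.imwrite("pics/hm.png",np.hstack([a,b]))
        a=cv2.resize(im[195:360,110:245],None,fx=3,fy=3);b=cv2.resize(im[195:360,375:505],None,fx=3,fy=3)
        cv2.imwrite("pics/hmi.png",np.hstack([a,b]))
E
```

```text
top tray [ 0.537 -0.254  0.024] z pct [0.017 0.02  0.024 0.046 0.119] ((541.2694091796875, -267.40997314453125), (214.2349090576172, 165.28770446777344), 14.82829475402832)
top base [0.527 0.218 0.009] z pct [0.001 0.006 0.009 0.054 0.07 ] ((531.1766967773438, 220.78512573242188), (192.70497131347656, 252.12716674804688), 86.1191177368164)
top meter [ 0.468 -0.007  0.03 ] z pct [0.001 0.028 0.03  0.031 0.037] ((467.2867126464844, -8.46969985961914), (75.11196899414062, 134.336669921875), 81.35468292236328)
top spool [0.657 0.013 0.039] z pct [-0.     0.038  0.039  0.04   0.042] ((660.539794921875, 15.40922737121582), (54.68663024902344, 49.3026008605957), 65.45173645019531)
top driver None
z table -0.000808133412626107
scene tray [ 0.564 -0.246  0.04 ] z pct [0.019 0.028 0.04  0.052 0.119] ((461.4596862792969, -298.7789611816406), (382.5286865234375, 187.92491149902344), 15.290695190429688)
scene base [0.564 0.227 0.012] z pct [0.001 0.006 0.012 0.055 0.07 ] ((497.11492919921875, 223.42074584960938), (193.9840087890625, 319.75), 86.86404418945312)
scene meter [ 0.489 -0.001  0.029] z pct [0.003 0.023 0.029 0.03  0.036] ((470.89324951171875, -6.434856414794922), (70.25906372070312, 129.22421264648438), 79.65827178955078)
scene spool [0.669 0.017 0.038] z pct [0.001 0.007 0.038 0.039 0.041] ((661.255126953125, 13.57982063293457), (48.62379455566406, 49.35145568847656), 18.764455795288086)
scene driver [ 0.841 -0.063  0.02 ] z pct [-0.001  0.014  0.02   0.023  0.026] ((807.4356079101562, -52.428550720214844), (42.64620590209961, 157.10975646972656), 54.024044036865234)
z table -0.0005882126715283094
```

View pics/hm.png

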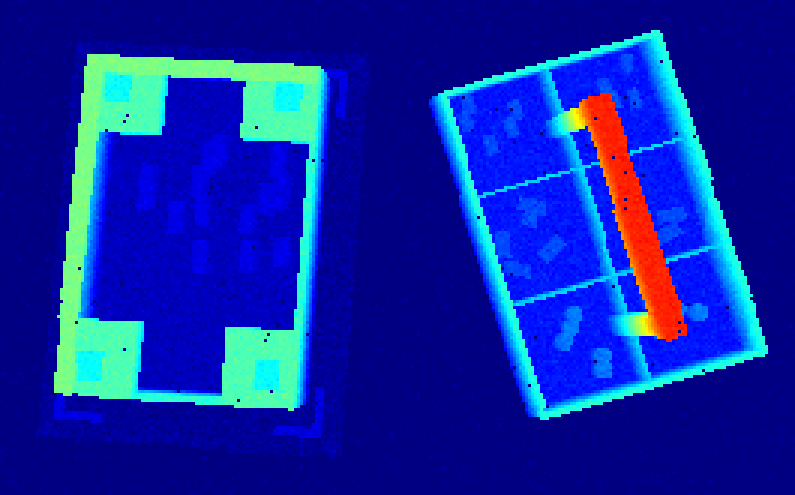

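View pics/hmi.png

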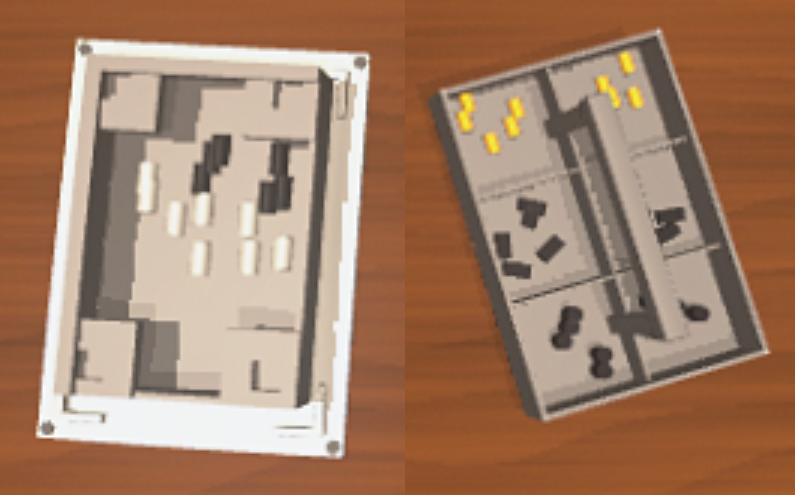

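```bash
python3 - <<'E'
from h import *
for n in ("top","scene"):
    X=np.load(f"pics/{n}X.npy");P=X.reshape(-1,3);P=P[np.isfinite(P).all(1)]
    def box(lo,hi,ylo,yhi,xlo=.38,xhi=.72):
        return P[(P[:,2]>lo)&(P[:,2]<hi)&(P[:,1]>ylo)&(P[:,1]<yhi)&(P[:,0]>xlo)&(P[:,0]<xhi)]
    print(n)
    for nm,a in (("bar",(0.112,.125,-.4,-.1)),("trayrim",(0.05,.066,-.4,-.1)),("blocks+lips",(.0595,.075,.08,.36)),("lips",(.0672,.074,.08,.36)),("plate",(.0025,.006,.06,.4)),("sockets",(.0515,.0565,.1,.34))):
        Q=box(*a)
        if len(Q)<8: continue
        c,s,an=rectf(Q[:,:2]); 
        print(nm,len(Q),np.round(c,1),np.round(s,1),round(an,2),"z",Q[:,2].mean().round(4),"mean",Q.mean(0).round(4))
E
```

```text
top
bar 771 [ 539.9 -255.7] [138.4  16.1] 14.98 z 0.1178 mean [ 0.5392 -0.2551  0.1178]
trayrim 1046 [ 539.9 -256.2] [200.3 142.2] 15.29 z 0.0561 mean [ 0.5368 -0.2609  0.0561]
blocks+lips 2899 [537.  217.8] [141.2 199.9] 86.71 z 0.0657 mean [0.5418 0.2256 0.0657]
lips 1050 [537.4 218. ] [140.2 199.2] 86.73 z 0.0697 mean [0.574  0.2526 0.0697]
plate 3164 [550.5 230. ] [338.9 339. ] 0.04 z 0.0039 mean [0.5194 0.2113 0.0039]
sockets 406 [536.2 213.3] [132.1 200.2] 86.75 z 0.054 mean [0.5299 0.2097 0.054 ]
scene
bar 303 [ 541.7 -253.8] [140.8  15.4] 14.95 z 0.1177 mean [ 0.548  -0.2505  0.1177]
trayrim 778 [ 540.2 -254.3] [205.1 142.9] 15.51 z 0.0552 mean [ 0.5588 -0.2485  0.0552]
blocks+lips 2027 [536.4 218.4] [140.5 205.2] 86.83 z 0.0655 mean [0.5643 0.2266 0.0655]
lips 817 [537.2 218.6] [139.8 203.6] 86.69 z 0.0691 mean [0.589  0.2482 0.0691]
plate 1809 [557.3 257.3] [264.7 294.3] 87.42 z 0.0037 mean [0.5831 0.2488 0.0037]
sockets 394 [537.9 216.9] [139.  201.2] 87.52 z 0.0541 mean [0.5526 0.2147 0.0541]
```

```bash
cat >> h.py <<'E'
def qd(psi): # tool down, tool x at world yaw psi
    return np.array([0,np.cos(psi/2),np.sin(psi/2),0.])
def st(msg=""):
    s=get_state();print(msg,"t",round(float(s["time"]),2),"tcp",np.round(s["tcp_pos"],4),"F",np.round(s["contact_force"],2),"M",np.round(s["wrist_torque"],2),"w",round(float(s["width"]),4));return s
E
python3 - <<'E'
from h import *
d=np.pi/180
for k in (0,180,-180):
    for p,y in (((.5402,-.2555,.25),15.1),((.5402,-.2555,.0913),15.1),((.537,.218,.20),-3.3)):
        print(k,y,np.round(q,2) if (q:=ctrl.ik(np.array(p),qd((y+k)*d))) is not None else None)
E
```

```text
0 15.1 [-0.16  0.62  1.    1.56 -0.54  1.27 -0.38]
0 15.1 [-0.16  0.84  1.03  1.76 -0.83  1.04 -0.13]
0 -3.3 [-0.77  0.51  0.54  1.68 -0.29  1.04 -1.76]
180 15.1 [ 0.05  0.5   0.58  1.55 -0.29  1.18  2.51]
180 15.1 [ 0.32  0.61  0.13  1.76 -0.11  0.79  2.34]
180 -3.3 [-0.32  0.46 -0.16  1.67  0.09  1.02  1.  ]
-180 15.1 [ 0.05  0.5   0.58  1.55 -0.29  1.18  2.51]
-180 15.1 [ 0.32  0.61  0.13  1.76 -0.11  0.79  2.34]
-180 -3.3 [-0.32  0.46 -0.16  1.67  0.09  1.02  1.  ]
```

```bash
python3 - <<'E'
from h import *
d=np.pi/180
ctrl.ungrasp()
ctrl.movep(np.array([.5402,-.2555,.19]),qd(15.1*d)); s=st("above")
im,dd=vision.grab_frame("wrist");cv2.imwrite("pics/w1.png",im);np.save("pics/w1d.npy",dd)
info=vision.camera_info("wrist")
from scipy.spatial.transform import Rotation as Ro
q=s["eef_rot"];Rt=Ro.from_quat([q[1],q[2],q[3],q[0]]).as_matrix()
H=np.array(info["hand_eye"]);h,w=dd.shape
u,v=np.meshgrid(np.arange(w),np.arange(h))
p=cv2.undistortPoints(np.stack([u,v],-1).reshape(-1,1,2).astype(float),info["mtx"],np.array(info["dist_coeffs"])).reshape(h,w,2)
c=np.dstack([p*dd[...,None],dd]);X=(c@H[:3,:3].T+H[:3,3])@Rt.T+s["tcp_pos"]
P=X[(dd>0)&(X[...,2]>.111)&(X[...,2]<.124)]
P=P[np.linalg.norm(P[:,:2]-[.54,-.2555],axis=1)<.09]
print(len(P),rectf(P[:,:2]),P.mean(0),Ro.from_matrix(Rt).as_euler('zyx',degrees=True))
E
```

```text
above t 5.0 tcp [ 0.5407 -0.2546  0.1898] F [ 0.14 -0.81  0.02] M [-0.01 -0.04 -0.  ] w 0.0856
4839 ((541.5320434570312, -254.8082275390625), (138.9636993408203, 14.019245147705078), 15.432498931884766) [ 0.54812818 -0.25295993  0.11867618] [-1.51934067e+01 -4.12716629e-03 -1.79969182e+02]
```

View pics/w1.png

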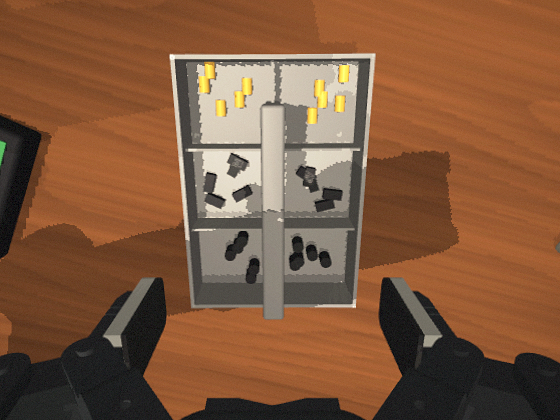

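```bash
python3 - <<'E'
from h import *
d=np.pi/180
ctrl.movel(np.array([.541,-.2551,.0925]),qd(15.3*d),max_speed=.1); st("down")
ctrl.close_gripper(force=90); s=st("closed")
p=s["tcp_pos"]
ctrl.movel(p+[0,0,.01],max_speed=.04); st("up10")
ctrl.pause(.2); st()
E
```

```text
down t 6.17 tcp [ 0.5413 -0.2555  0.0932] F [-0.24 -0.12 -0.31] M [ 0.01 -0.01  0.03] w 0.0852
closed t 6.83 tcp [ 0.541  -0.2549  0.0928] F [-0.86  1.97  5.41] M [0.38 0.2  0.1 ] w 0.0125
up10 t 7.24 tcp [ 0.5409 -0.2548  0.1026] F [-0.3   0.15 -8.33] M [-0.04  0.02  0.05] w 0.0126
 t 7.44 tcp [ 0.5409 -0.2547  0.1025] F [-0.08  0.1  -7.37] M [-0.04  0.03 -0.03] w 0.0125
```

```bash
cat >> h.py <<'E'
Y=-3.3*np.pi/180
EX=np.array([np.cos(Y),np.sin(Y),0]);EY=np.array([-np.sin(Y),np.cos(Y),0]);EZ=np.array([0,0,1.])
C=np.array([.537,.218,0]); G=.0928
def P(x,y,z): return C+EX*x+EY*y+EZ*(z+G)   # TCP for tray centre offset (x,y) in stack frame & tip height z
def loc(p): e=np.asarray(p)-C; return np.round(np.array([e@EX,e@EY,e[2]-G])*1000,2)
def lf(s): f=s["contact_force"]; return np.array([f@EX,f@EY,f[2]])
E
python3 - <<'E'
from h import *
d=np.pi/180
p=get_state()["tcp_pos"]
ctrl.movel(np.array([p[0],p[1],.235]),max_speed=.15); st("lift")
ctrl.movel(P(-.005,-.005,.14),qd(Y),max_speed=.15); s=st("over")
ctrl.pause(.3);s=st("over")
print(loc(s["tcp_pos"]))
for n in ("top","scene"):
    im,dd=vision.grab_frame(n);cv2.imwrite(f"pics/{n}2.png",im)
    X=cloud(dd,vision.camera_info(n));X=X[np.isfinite(X).all(-1)]
    X=X[(abs(X[:,0]-C[0])<.14)&(abs(X[:,1]-C[1])<.12)]
    for lo,hi in ((.19,.206),(.247,.262)):
        Q=X[(X[:,2]>lo)&(X[:,2]<hi)]
        if len(Q)>50:
            r=rectf(Q[:,:2]);print(n,lo,len(Q),r,Q[:,2].mean())
            # level fit
            A=np.c_[Q[:,:2]-Q[:,:2].mean(0),np.ones(len(Q))];k=Q[:,2]>np.percentile(Q[:,2],50);
            print(" slope",np.linalg.lstsq(A[k],Q[k,2],rcond=None)[0])
E
```

```text
lift t 8.47 tcp [ 0.5406 -0.2542  0.234 ] F [ 0.36 -0.05 -7.29] M [ 0.   -0.   -0.02] w 0.012
over t 11.75 tcp [0.5318 0.2128 0.2329] F [ 0.56 -0.58 -6.98] M [-0.01  0.02 -0.01] w 0.0128
over t 12.05 tcp [0.5317 0.2132 0.2328] F [ 0.29  0.21 -6.95] M [-0.01  0.04 -0.03] w 0.0122
[ -5.    -5.09 139.99]
top 0.19 1113 ((530.9620361328125, 212.3029327392578), (141.95608520507812, 200.5668487548828), 86.81820678710938) 0.19637697874594148
 slope [-8.20772753e-05  1.10646021e-03  1.98210478e-01]
top 0.247 842 ((530.6634521484375, 209.0421905517578), (20.600873947143555, 139.8490753173828), 86.12999725341797) 0.25695607397969855
 slope [-3.61073557e-06 -1.39757951e-02  2.58907385e-01]
scene 0.19 1129 ((530.6380004882812, 213.53329467773438), (140.96658325195312, 203.6686553955078), 86.78389739990234) 0.19511179344593121
 slope [ 0.00146493 -0.000957    0.19739336]
scene 0.247 579 ((533.3886108398438, 214.3381805419922), (39.66532897949219, 137.34034729003906), 75.41214752197266) 0.2563978658098536
 slope [0.00192318 0.00410983 0.25869944]
```

```bash
python3 - <<'E'
import cv2,numpy as np
cv2.imwrite("pics/c2.png",np.vstack([cv2.imread("pics/top2.png")[100:400],cv2.imread("pics/scene2.png")[100:400]]))
E
```

```text
(no output)
```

View pics/c2.png

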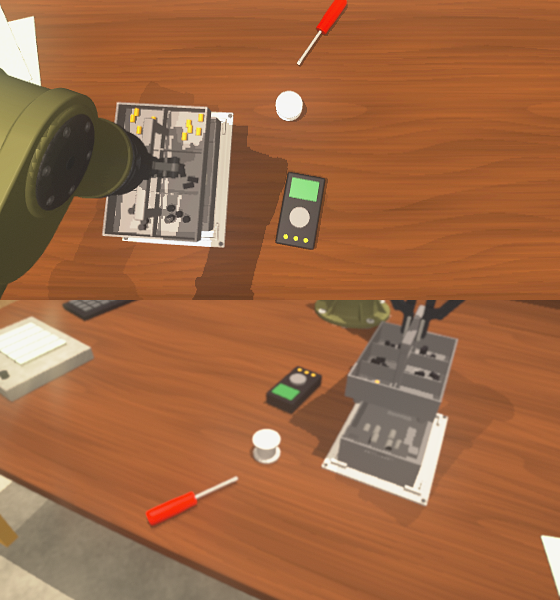

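```bash
cat >> h.py <<'E'
def base_f(n=6):
    a=[]
    for _ in range(n): ctrl.pause(.03);a.append(lf(get_state()))
    return np.mean(a,0)
E
python3 - <<'E'
from h import *
Q=qd(Y)
ctrl.movel(P(-.005,-.005,.078),Q,max_speed=.08)
F0=base_f();print("F0",F0.round(2))
for z in (.074,.070,.068,.0665):
    ctrl.movel(P(-.005,-.005,z),Q,max_speed=.03);s=get_state();f=lf(s)-F0;print(z,loc(s["tcp_pos"]),f.round(2))
    if np.linalg.norm(f)>4:print("contact");break
else:
    F0=base_f();x=-.005
    while x<.006:
        x+=.0005;ctrl.movel(P(x,-.005,.0665),Q,max_speed=.02);s=get_state();f=lf(s)-F0
        print(round(x*1e3,1),loc(s["tcp_pos"]),f.round(2),np.round(s["wrist_torque"],2))
        if f[0]<-2.5:
            ctrl.pause(.1);f=lf(get_state())-F0;print(f)
            if f[0]<-2.5:break
    st()
E
```

```text
F0 [ 0.16 -0.18 -6.78]
0.074 [-5.22 -4.9  73.74] [-0.47  0.89 -0.21]
0.07 [-5.15 -4.99 69.73] [ 0.17  0.72 -0.83]
0.068 [-5.07 -4.98 67.88] [-0.02  0.2   0.04]
0.0665 [-5.05 -4.99 66.42] [-0.99  0.18  0.22]
-4.5 [-4.43 -5.03 66.52] [ 0.71 -0.49 -0.41] [-0.02 -0.01  0.  ]
-4.0 [-3.96 -5.   66.51] [-0.54  0.15  0.18] [-0.   -0.04  0.03]
-3.5 [-3.49 -5.03 66.48] [-0.23  0.46 -0.15] [ 0.    0.05 -0.05]
-3.0 [-2.97 -5.01 66.5 ] [ 0.05  0.26 -0.49] [ 0.06  0.01 -0.02]
-2.5 [-2.46 -5.   66.49] [ 0.68  0.39 -0.  ] [-0.02 -0.   -0.02]
-2.0 [-2.01 -5.   66.49] [-0.34  0.29  0.02] [-0.08 -0.01 -0.01]
-1.5 [-1.47 -5.01 66.5 ] [0.11 0.03 0.07] [-0.04  0.01 -0.02]
-1.0 [-0.98 -5.   66.49] [ 0.43 -0.74 -0.54] [ 0.04 -0.02  0.01]
-0.5 [-0.45 -5.01 66.51] [-0.24  0.78  0.05] [-0.01  0.03  0.04]
0.0 [ 2.000e-02 -5.030e+00  6.648e+01] [0.5  0.01 0.63] [ 0.03 -0.01  0.02]
0.5 [ 0.54 -5.   66.53] [-0.3  -0.09  0.55] [ 0.01 -0.01  0.  ]
1.0 [ 1.01 -5.03 66.5 ] [-1.22 -0.17 -0.24] [-0.03 -0.05 -0.01]
1.5 [ 1.55 -5.01 66.52] [-0.45 -0.15 -0.4 ] [0.01 0.04 0.01]
2.0 [ 1.88 -5.02 66.45] [-0.43 -0.4  -0.17] [-0.    0.21  0.07]
2.5 [ 2.23 -5.02 66.45] [-1.51 -0.78  0.64] [-0.03  0.4   0.01]
3.0 [ 2.59 -5.04 66.42] [-3.84 -0.87  1.97] [-0.02  0.85  0.11]
[-3.3572901  -1.43983611  1.61794406]
 t 18.64 tcp [0.5393 0.2128 0.1593] F [-3.26 -1.19 -5.29] M [-0.04  0.97  0.12] w 0.0126
```

```bash
python3 - <<'E'
from h import *
Q=qd(Y)
X=.0013
ctrl.movel(P(X,-.005,.0665),Q,max_speed=.02)
ctrl.movel(P(X,-.002,.0665),Q,max_speed=.02)
F0=base_f();print(F0.round(2));y=-.002
while y<.006:
        y+=.0005;ctrl.movel(P(X,y,.0665),Q,max_speed=.02);s=get_state();f=lf(s)-F0
        print(round(y*1e3,1),loc(s["tcp_pos"]),f.round(2),np.round(s["wrist_torque"],2))
        if f[1]<-2.5:
            ctrl.pause(.1);f=lf(get_state())-F0;print(f)
            if f[1]<-2.5:break
st()
E
```

```text
[-0.11  0.16 -6.78]
-1.5 [ 1.29 -1.44 66.5 ] [ 0.27 -0.43 -0.34] [-0.01 -0.02 -0.01]
-1.0 [ 1.33 -0.93 66.52] [ 0.4   0.12 -0.75] [-0.01 -0.03  0.02]
-0.5 [ 1.3  -0.44 66.48] [-0.86  0.21  0.07] [-0.02 -0.06 -0.04]
0.0 [1.290e+00 4.000e-02 6.648e+01] [-0.17  0.26 -0.82] [-0.   -0.01  0.05]
0.5 [ 1.3   0.58 66.48] [-0.74 -0.1   0.24] [ 0.01 -0.01 -0.  ]
1.0 [ 1.28  1.06 66.49] [-0.31  0.31 -0.82] [-0.04 -0.03  0.08]
1.5 [ 1.35  1.4  66.52] [ 0.84 -0.41  0.17] [-0.15 -0.03  0.02]
2.0 [ 1.41  1.76 66.57] [-0.01 -1.55  0.51] [-0.36 -0.07  0.06]
2.5 [ 1.41  2.14 66.57] [-0.13 -2.93  0.66] [-0.66 -0.01  0.12]
[ 0.32815587 -2.89808628  1.45697523]
 t 21.74 tcp [0.5385 0.22   0.1594] F [ 0.06 -2.74 -5.33] M [-0.81  0.02  0.13] w 0.0126
```

```bash
python3 - <<'E'
from h import *
Q=qd(Y)
x,y=.0009,.0004
ctrl.movel(P(x,y,.0665),Q,max_speed=.02)
F0=base_f();print(F0.round(2));z=.0665
while z>.0525:
        z-=.001 if z>.0565 else .0005
        ctrl.movel(P(x,y,z),Q,max_speed=.02);s=get_state();f=lf(s)-F0
        print(round(z*1e3,1),loc(s["tcp_pos"]),f.round(2),np.round(s["wrist_torque"],2))
        if f[2]>3 or np.hypot(f[0],f[1])>4:
            ctrl.pause(.1);f=lf(get_state())-F0;print(f)
            if f[2]>2.5 or np.hypot(f[0],f[1])>4:break
st()
E
```

```text
[ 0.11 -0.19 -6.87]
65.5 [ 0.81  0.49 65.39] [-0.89  0.07  0.3 ] [ 0.04  0.03 -0.01]
64.5 [ 0.85  0.42 64.41] [ 0.47  0.17 -0.12] [-0.04  0.05  0.02]
63.5 [ 0.84  0.41 63.42] [-0.28  0.95  0.49] [ 0.   -0.04  0.05]
62.5 [ 0.84  0.41 62.41] [ 0.72 -0.45 -1.1 ] [-0.03 -0.02 -0.07]
61.5 [ 0.83  0.42 61.43] [-0.56  0.02 -0.11] [0.01 0.01 0.05]
60.5 [ 0.84  0.41 60.41] [0.06 0.11 0.01] [-0.03 -0.01  0.02]
59.5 [ 0.85  0.38 59.42] [ 0.02 -0.11 -0.04] [ 0.01  0.01 -0.  ]
58.5 [ 0.84  0.41 58.44] [-0.41  0.36  0.19] [ 0.03 -0.02 -0.01]
57.5 [ 0.85  0.41 57.43] [ 0.59 -0.65  0.04] [ 0.02 -0.02  0.04]
56.5 [ 0.86  0.39 56.44] [-1.42  0.29 -0.9 ] [0.01 0.02 0.01]
56.0 [ 0.88  0.38 55.96] [-0.01  0.13  0.67] [0.01 0.   0.02]
55.5 [ 0.87  0.42 55.45] [0.48 0.63 0.25] [-0.01 -0.02  0.01]
55.0 [ 0.86  0.42 54.97] [ 0.44 -0.03  0.53] [-0.02  0.   -0.  ]
54.5 [ 0.85  0.39 54.43] [-0.2  -0.4  -0.95] [ 0.   -0.01  0.04]
54.0 [ 0.93  0.38 54.  ] [-0.73 -0.23 -0.39] [-0.04  0.01 -0.  ]
53.5 [ 1.    0.4  53.96] [-1.13  0.57  6.51] [ 0.01  0.44 -0.02]
[-2.36792144  0.4079101   7.6510026 ]
 t 26.3 tcp [0.538  0.2183 0.1467] F [-2.24  0.35  0.78] M [0.   0.44 0.01] w 0.0126
```

```bash
python3 - <<'E'
from h import *
ctrl.ungrasp(); s=st("open")
p=s["tcp_pos"]
ctrl.movel(np.array([p[0],p[1],.26]),max_speed=.12); st("up")
ctrl.movel(np.array([.35,.45,.30]),max_speed=.25); st("away")
for n in ("top","scene"):
    im,dd=vision.grab_frame(n);cv2.imwrite(f"pics/{n}3.png",im)
    X=cloud(dd,vision.camera_info(n));X=X[np.isfinite(X).all(-1)]
    X=X[(abs(X[:,0]-C[0])<.14)&(abs(X[:,1]-C[1])<.12)]
    Q=X[(X[:,2]>.106)&(X[:,2]<.118)]
    k=Q[:,2]>np.percentile(Q[:,2],50);A=np.c_[Q[:,:2]-Q[:,:2].mean(0),np.ones(len(Q))]
    print(n,len(Q),rectf(Q[:,:2]),np.linalg.lstsq(A[k],Q[k,2],rcond=None)[0])
cv2.imwrite("pics/c3.png",np.vstack([cv2.imread("pics/top3.png")[100:400],cv2.imread("pics/scene3.png")[100:400]]))
E
```

```text
open t 27.0 tcp [0.538  0.2184 0.1463] F [-0.72  0.28  0.44] M [ 0.05 -0.02 -0.03] w 0.0852
up t 28.1 tcp [0.5375 0.2185 0.2592] F [0.32 0.38 0.41] M [ 0.01 -0.07  0.01] w 0.0852
away t 29.45 tcp [0.3509 0.4486 0.3   ] F [0.77 0.03 0.29] M [-0.01  0.04 -0.01] w 0.0858
top 997 ((537.4812622070312, 217.70233154296875), (141.4357147216797, 200.7347412109375), 86.93585968017578) [9.32577873e-04 7.26424718e-05 1.12293433e-01]
scene 842 ((536.7791137695312, 218.74185180664062), (140.86056518554688, 203.94338989257812), 86.76848602294922) [ 0.00108104 -0.00017635  0.1114491 ]
```

View pics/c3.png

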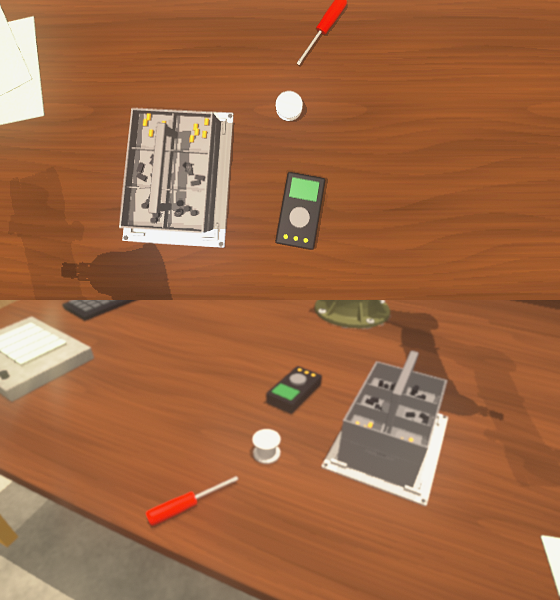

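The picture shows the loose tray stacked squarely on the lower one, at about pixel (178, 270) in the full top image. The rims measure 112 mm, the expected home height, and the slope is about 0.001. Meter, spool and driver are where they were and the arm is clear.

```bash
python3 -c "
from h import *
ticket.close_job()"
```

```text
the job is handed in; nothing more can be done
```

The loose tray is stacked on the lower tray with all four lugs home and released, and the job is handed in. The robot's clock read about 29.5 s at my last check, just before hand-in.

- **Grasp and carry:** I gripped the tray by its bar at 90 N. It weighed about 0.75 kg and hung level.
- **Feeling for the sockets:** I touched the +x lip (about 3.8 N) and then the +y lip (about 2.9 N). I backed off about 1 mm to the socket centres and lowered with no resistance. The lugs touched the socket floors at a tip height of 54.0 mm, with 6.5 to 7.7 N vertical.
- **Final check:** Before hand-in, the top and scene cameras put the rim at 112.3 and 111.4 mm (112 mm is home). The slope was about 0.001 rad. The tray's centre and angle matched the lower tray within 1 mm and 0.3°.
- **Surroundings:** The meter, spool and screwdriver looked unmoved, and the arm was clear of everything.

No check failed or disagreed. The cameras differed by up to about 1 mm, within their calibration.

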